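# Snap the lid on the food tub

### The job

Take the purple lid off the sloping draining rack by its handle, set it on the food tub of mandarins and press it down until it sits fully home all round and the clips at both ends have snapped over its edge. Do not drop the lid, do not push the tub across the counter, and leave the mug, the soap bottle and the spare tubs alone; let go when done.

Things in the scene. Friction and masses are not known exactly. Their poses are not given: they have to be found in the camera images.
- lid_handle (a point): Purple lid, 0.09 kg: plate 116 (x) x 160 (y) x 5 mm; below it a tapered plug 14 mm deep (94 x 138, at its foot 82 x 126); on top a dark bar handle 18 (x) x 60 (y) x 24 high (z). This point: handle centre, 17 mm above the plate's underside. z out of its top. Same after a half turn about z. It starts on the rack leaning 28 deg, x up the slope, z up and towards the robot.
- tub_mouth (a point): Pale open food tub of mandarins, loose on the counter, 0.6 kg: 106 (x) x 150 (y) x 60 mm high outside, walls 4 mm, mouth 98 x 142. This point: centre of the mouth at rim height; z up. The lid's plate rests on the rim when home, long sides together (handle centre then 17 mm above this point). A dark spring clip stands at each short end (see clip_left).
- clip_left (a joint): Spring clip at the tub's +y end, 40 mm wide, rising 28 mm above the rim. Slides outward: 0 = rest, to 0.010 m; springs back. The clips' sloping inner faces (170 mm apart at the top, 150 at the catch) guide the plate's edge down, give way, then snap over it, 2 mm above the plate when home. Pressing both takes 5 to 15 N in all.
- clip_right (a joint): The same clip at the tub's -y end, 0 = rest, grows outward to 0.010 m.
- rack: White draining rack, fixed, about 160 x 190 mm, 90 mm high; its face slopes 28 deg from level, rising along its x (away from the robot), with a lip at the lower edge that stops the lid sliding and stays below the lid's top face. Origin on the counter under the middle of the slope; z up.
- mug: White mug, 80 mm across, 90 mm high, a bystander; origin at the centre of its underside.
- soap: Green soap bottle, 64 mm across, 170 mm high, a bystander; origin at the centre of its underside.
- spare_tubs: Nest of spare empty tubs, 112 x 156 mm, 84 mm high, a bystander; origin at the centre of its underside.
Not all that is in view belongs to the job. Of the things like the part that bears lid_handle, leave any that is brown; of the rest the smaller one is meant. Leave any pink look-alike of the part that bears tub_mouth alone.

How it is judged:
At the end, for the whole second after the job is handed in: Lid home on the tub: handle centre within 8 mm of the middle, at most 3.5 mm above fully seated, parallel within 0.05 rad; both clips within 2.5 mm of rest; tub upright on the counter within 60 mm of its start; lid released, at rest (z of lid_handle in the frame of tub_mouth between 0.012 and 0.0205 m and horizontal distance between lid_handle and tub_mouth below 0.008 m and angle between the z axis of lid_handle and the z axis of tub_mouth, either way round below 0.05 rad and value of joint each of clip_left, clip_right below 0.0025 m and angle between tub_mouth's own z axis and vertical below 0.05 rad and height (world z) of tub_mouth below 0.066 m and distance of tub_mouth from where it was at the start of the episode below 0.06 m and linear speed of lid below 0.02 m/s); the robot touches nothing.
It fails at once if the lid dropped or thrown (faster than 0.7 m/s with no finger on it) (linear speed of lid above 0.7 m/s and contact force between the fingers and lid below 0.05 N).
It fails at once if the mug was moved more than 30 mm (distance of mug from where it was at the start of the episode above 0.03 m).
It fails at once if the soap bottle was moved more than 30 mm (distance of soap from where it was at the start of the episode above 0.03 m).
It fails at once if the spare tubs were moved more than 30 mm (distance of spare_tubs from where it was at the start of the episode above 0.03 m).
It also fails if it takes over 48 s, if anything falls off the work surface, if the arm or the gripper's body presses on something with over 40 N, if the wrist force passes 120 N, or if a joint passes its speed limit or range.

### The arm

A 7-joint arm with a two-finger parallel gripper is mounted at the origin on the work surface. World frame = base frame: x ahead of the robot, y to its left, z up, the work surface at z = 0. Lengths are in m, angles in rad, forces in N, time in s.
With the tool pointing down it reaches from about 0.35 to 0.9 m from the base axis. Payload 19.9 kg.
Tool frame: the origin (TCP) lies on the centre line of the jaws, within the pads' length; the fingertips stand 25 mm ahead of it and the grasp point (between the pads) lies 6 mm ahead of it; x points along the fingers, y is the direction in which the jaws open and shut, and the axes are right-handed (so a half turn about x gives the same grasp; the last joint's range is limited). The gripper opens to 85 mm and grips with 20 to 120 N. Pads are 22 mm wide; open, the fingers measure 114 mm over their backs; the gripper's body (76 mm by 85 mm) begins 54 mm behind the grasp point. The pads swing forward as they close: fully open they stand 13 mm farther back than shut.
Start: joints at [-1.202, 0.417, -0.01, 1.614, 0.005, 1.111, -0.053], TCP at [0.249, 0.573, 0.256] pointing down, gripper open.
Joint ranges: [-2.81, 2.81], [-0.39, 2.02], [-1.27, 1.25], [0.06, 2.57], [-1.19, 4.33], [0.19, 2], [-2.82, 2.82]. Speed limits (rad/s): [1.89, 1.89, 2.39, 2.39, 3.01, 3.01, 3.01].

### API

Orientations are given as a 3x3 rotation matrix whose columns are the frame's x, y, z axes.
In Python, from plant import sensors, cams, manip gives the robot as it stands. The module is installed in compiled form; this text tells all that it offers.
- The arm moves only by the tool step_arm, never from a script. Its argument "commands" is a list of rows, each an object of numbers: "ax", "ay", "az": the turn, a rotation vector about the world's x, y, z as a fraction of full scale; "tx", "ty", "tz": the shift along the world's x, y, z as a fraction of full scale; "hand": the finger opening in mm, from 0 to 85.4. A call has 1 to 20 rows; each row shifts and turns the commanded pose from where the row before left it; what a row does not reach is not made up. Full scale, the value 1, is 20 mm for a shift and 5 degrees for a turn. A row lasts 1/12 s, in which the tool goes at most 41.7 mm and 7.16 degrees, less where a joint would pass 70% of its speed; a pose out of reach is approached as far as the arm can. A call with a number of a shift or a turn outside -1 to 1 is refused whole. A call with a gripper value outside its range is refused whole. The fingers move at their own pace and stop on an object; the grip force is fixed at half the most. Time passes only in rows, so rows that do not move let the fingers close. It gives the time, the measured TCP pose, the force and the opening at its end, in the units of the state.
- sensors.sense(): the state, without advancing time (a new reading comes with each control period).
- cams.read_camera(name): name is "scene" or "top" or "wrist"; returns a dict with "frame" (480x640x3 uint8, blue, green, red), "K" (3x3 intrinsics, pixels), "D" ([k1, k2, p1, p2, k3] as OpenCV has them; the pictures are not rectified), "R" (3x3) and "t" (3): a world point X has camera coordinates R X + t. Camera axes: x right, y down, z forward; pixel columns grow to the right and rows downward; lengths in m; the calibration is good to about 2 mm. A picture is of the moment at which its call begins. There is no depth.
- manip.hand_in(): hands the job in, once; it reports no verdict.
The state is a dict: "time_s": time; "joint_positions": joint angles; "qvel": joint speeds; "effort": joint torques, N m; "eef_pos": TCP position; "ee_rot": TCP orientation; "ft_force": force on the tool from outside, world axes, zero at the start; "wrist_torque": the same for the moment, N m; "grip_width": finger opening in m.
Only numpy, scipy, OpenCV 4.12 (cv2) and the standard library are available. Lean on these libraries where they do the work, as an engineer would, in place of code of your own. Each camera call takes 0.05 s, during which the arm holds its last target.

## Working session

There is one attempt and no reset: what is moved stays moved. The work goes in short steps, Python scripts to look and compute and a tool call to move; the robot and the scene stay as the last step left them, time stands still between calls to the robot, and variables do not carry over. Pictures are saved under pics/ and viewed, and the job is handed in when it is done.

Besides the shell and the picture viewer there is one more tool, called after "Request:" as name(argument=value, ...), one argument or row to a line, values as JSON. step_arm: Moves the arm, as the interface text tells. Shift numbers are shares of 20 mm and turn numbers shares of 5 degrees, none past 1 either way. Its arguments: {"type":"object","properties":{"commands":{"type":"array"}},"required":["commands"]}

```bash
mkdir -p pics; python3 - <<'E'
from plant import sensors,cams
import cv2,numpy as np,pickle
s=sensors.sense();print({k:np.round(v,3).tolist() for k,v in s.items()})
for n in ["scene","top","wrist"]:
    c=cams.read_camera(n);cv2.imwrite(f"pics/{n}0.png",c["frame"]);pickle.dump(c,open(f"{n}0.pkl","wb"))
    print(n,np.round(c["K"],1).tolist(),c["D"],np.round(c["R"],3).tolist(),np.round(c["t"],3))
E
```

```text
{'time_s': 0.0, 'joint_positions': [-1.202, 0.418, -0.01, 1.614, 0.005, 1.111, -0.053], 'qvel': [0.0, 0.004, -0.001, -0.0, -0.001, 0.001, 0.0], 'effort': [-0.002, -86.445, 0.678, -43.492, 0.019, 0.008, 0.0], 'eef_pos': [0.249, 0.573, 0.256], 'ee_rot': [[-0.0, 0.398, 0.917], [-0.001, 0.917, -0.398], [-1.0, -0.001, 0.0]], 'ft_force': [0.371, 0.552, -0.239], 'wrist_torque': [-0.028, 0.034, -0.023], 'grip_width': 0.085}
scene [[607.9, 0.0, 327.6], [0.0, 607.9, 239.4], [0.0, 0.0, 1.0]] [-0.07802728  0.          0.          0.          0.        ] [[-0.883, 0.47, 0.015], [0.249, 0.494, -0.833], [-0.399, -0.731, -0.553]] [ 0.503 -0.079  1.654]
top [[574.3, 0.0, 309.6], [0.0, 574.3, 234.5], [0.0, 0.0, 1.0]] [-0.17654965  0.          0.          0.          0.        ] [[0.012, -1.0, -0.01], [-0.998, -0.012, -0.069], [0.068, 0.011, -0.998]] [-0.005  0.571  1.684]
wrist [[418.0, 0.0, 315.8], [0.0, 418.0, 243.5], [0.0, 0.0, 1.0]] [-0.09119782  0.          0.          0.          0.        ] [[0.398, 0.917, -0.003], [0.87, -0.377, 0.319], [0.291, -0.129, -0.948]] [-0.624 -0.041  0.382]
```

View pics/top0.png

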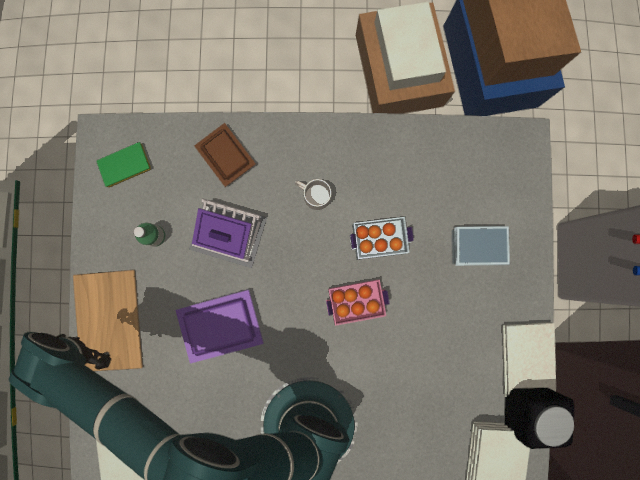

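View pics/scene0.png

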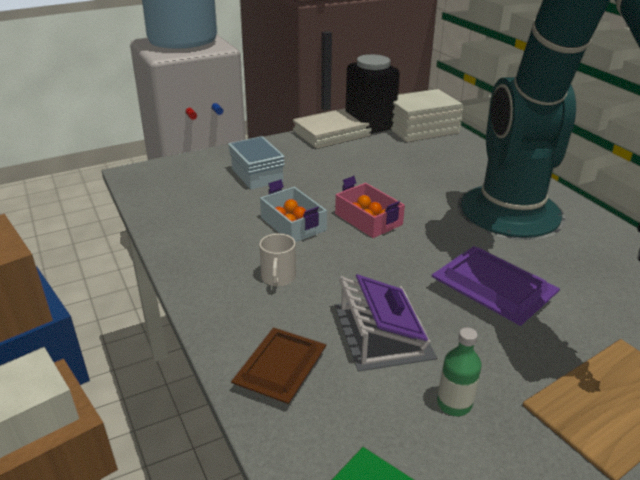

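View pics/wrist0.png

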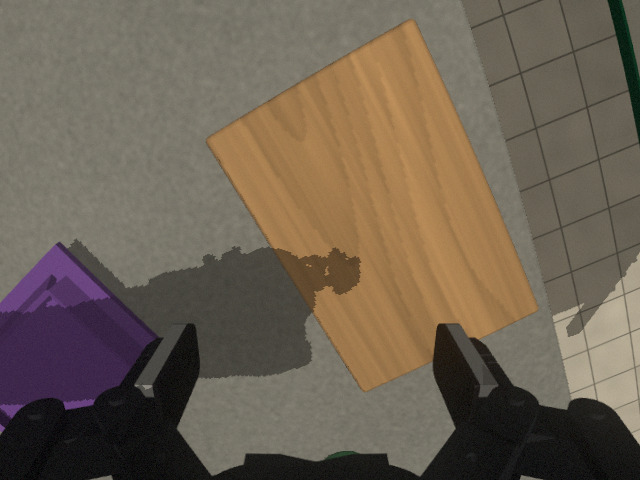

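Top view: lid candidates are the purple lid with a dark handle on the rack (222,232), a larger purple tray on the counter (220,325) and a brown one (226,155). I choose the smaller purple one at (222,232). For the tub, the pale one with mandarins is at (380,239), the pink look-alike is at (358,302) and the empty spares are at (482,245). I choose (380,239).

```bash
cat > h.py <<'E'
import cv2,numpy as np,pickle
from plant import sensors,cams
def load(n): return pickle.load(open(n+".pkl","rb"))
def shot(n,tag):
    c=cams.read_camera(n);cv2.imwrite(f"pics/{n}{tag}.png",c["frame"]);pickle.dump(c,open(f"{n}{tag}.pkl","wb"));return c
def ray(c,p):
    u=cv2.undistortPoints(np.array(p,float).reshape(-1,1,2),c["K"],np.array(c["D"])).reshape(-1,2)
    d=np.c_[u,np.ones(len(u))]@np.array(c["R"]); C=-np.array(c["R"]).T@np.array(c["t"])
    return C,d/np.linalg.norm(d,axis=1)[:,None]
def plane(c,p,z):
    C,d=ray(c,p); return C+d*((z-C[2])/d[:,2])[:,None]
def tri(c1,p1,c2,p2):
    A=np.zeros((3,3));b=np.zeros(3);L=[]
    for c,p in((c1,p1),(c2,p2)):
        C,d=ray(c,p);M=np.eye(3)-np.outer(d[0],d[0]);A+=M;b+=M@C;L.append((M,C))
    X=np.linalg.solve(A,b);return X,[np.linalg.norm(M@(X-C)) for M,C in L]
def proj(c,X):
    r,_=cv2.Rodrigues(np.array(c["R"]));return cv2.projectPoints(np.array(X,float).reshape(-1,3),r,np.array(c["t"]),c["K"],np.array(c["D"]))[0].reshape(-1,2)
def crop(c,x0,y0,w,h,s,name):
    cv2.imwrite("pics/"+name,cv2.resize(c["frame"][y0:y0+h,x0:x0+w],None,fx=s,fy=s,interpolation=cv2.INTER_CUBIC))
E
python3 - <<'E'
from h import *
t=load("top0");s=load("scene0")
a=cv2.resize(t["frame"][190:275,180:280],None,fx=4,fy=4);b=cv2.resize(s["frame"][265:370,330:440],None,fx=4,fy=4)
d=cv2.resize(t["frame"][205:275,340:425],None,fx=4,fy=4)
e=cv2.resize(s["frame"][170:245,250:335],None,fx=4,fy=4)
W=800;im=np.zeros((740,800,3),np.uint8)
im[:340,:400]=a;im[340:620,:340]=d;im[:420,400:800]=b[:,:400];im[420:720,400:740]=e
cv2.imwrite("pics/c0.png",im[:600])
E
```

```text
(no output)
```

View pics/c0.png

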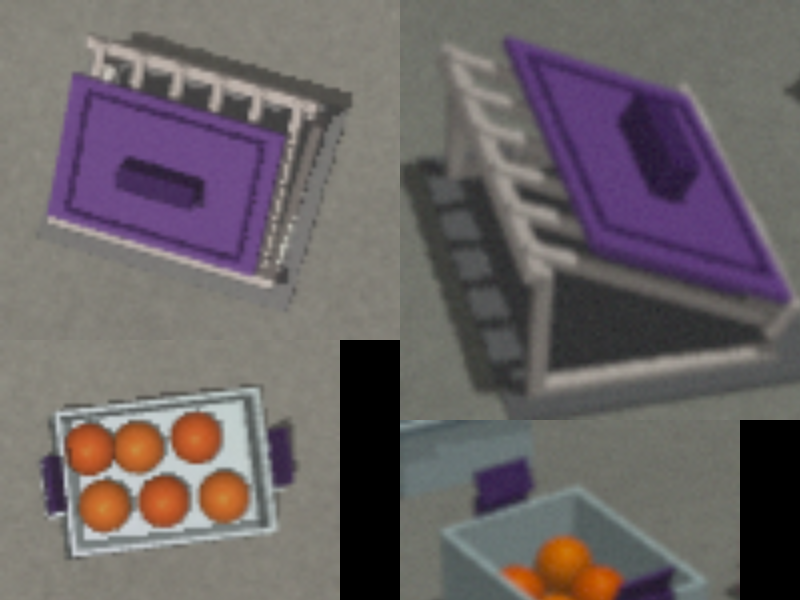

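The crop confirms the choice: the purple lid on the rack carries the dark bar handle, and the pale tub has dark clips at its left and right ends. Next I triangulate the corners.

```bash
cat >> h.py <<'E'
def quad(m):
    cs,_=cv2.findContours(m,cv2.RETR_EXTERNAL,cv2.CHAIN_APPROX_NONE);k=max(cs,key=cv2.contourArea)
    hull=cv2.convexHull(k)
    q=cv2.approxPolyN(hull,4,ensure_convex=True).reshape(-1,2).astype(float)
    # refine: line fit per side on contour points
    P=k.reshape(-1,2).astype(float);L=[]
    for i in range(4):
        a,b=q[i],q[(i+1)%4];u=(b-a)/np.linalg.norm(b-a);n=np.array([-u[1],u[0]])
        s=(P-a)@u;dd=(P-a)@n;sel=P[(abs(dd)<2.5)&(s>6)&(s<np.linalg.norm(b-a)-6)]
        vx,vy,x,y=cv2.fitLine(sel.astype(np.float32),cv2.DIST_HUBER,0,.01,.01).ravel();L.append(np.cross([x,y,1],[x+vx,y+vy,1]))
    o=[]
    for i in range(4):
        p=np.cross(L[i-1],L[i]);o.append(p[:2]/p[2])
    return np.array(o)
def mask(c,box,lo,hi):
    h=cv2.cvtColor(c["frame"],cv2.COLOR_BGR2HSV);m=cv2.inRange(h,np.array(lo),np.array(hi))
    z=np.zeros_like(m);x0,y0,x1,y1=box;z[y0:y1,x0:x1]=m[y0:y1,x0:x1];return z
E
python3 - <<'E'
from h import *
t=load("top0");s=load("scene0")
for c in (t,s): 
    hh=cv2.cvtColor(c["frame"],cv2.COLOR_BGR2HSV)
    print(hh[232,200] if c is t else hh[320,385])
P=(125,80,20),(150,255,255)
qt=quad(mask(t,(180,190,275,275),*P));qs=quad(mask(s,(340,265,435,350),*P))
print(qt.round(1),qs.round(1))
# order: (+x+y),(+x-y),(-x-y),(-x+y)
def pick(q,f): return q[np.argmax(q@np.array(f,float))]
T=[pick(qt,f) for f in((-1,-1),(1,-1),(1,1),(-1,1))]
S=[q for q in (pick(qs,(-1,2)),pick(qs,(-1,-1.5)),pick(qs,(.6,-2)),pick(qs,(1,.5)))]
X=[]
for a,b in zip(T,S):
    x,e=tri(t,a,s,b);X.append(x);print(a.round(1),b.round(1),x.round(4),np.round(e,4))
X=np.array(X);print("sides",[np.linalg.norm(X[i]-X[(i+1)%4]).round(4) for i in range(4)])
c=X.mean(0);vx=(X[0]+X[1]-X[2]-X[3]);vx/=np.linalg.norm(vx);vy=X[0]+X[3]-X[1]-X[2];vy/=np.linalg.norm(vy);n=np.cross(vx,vy)
print("c",c,"x",vx,"y",vy,"n",n,"tilt",np.degrees(np.arccos(n[2])),"yaw",np.degrees(np.arctan2(-vy[0],vy[1])))
# tub
for box,name in(((335,205,425,275),"tub"),):
    m=mask(t,box,(0,0,150),(179,90,255));m=cv2.morphologyEx(m,cv2.MORPH_OPEN,np.ones((2,2)))
    k=cv2.findNonZero(m);hull=cv2.convexHull(k);mm=np.zeros_like(m);cv2.fillPoly(mm,[hull],255)
    q=quad(mm);print("tub",q.round(1))
    X=plane(t,q,.06);print(X.round(4));print([np.linalg.norm(X[i]-X[(i+1)%4]).round(4) for i in range(4)],X.mean(0))
# handle mask
m=mask(t,(180,190,275,275),(120,60,0),(155,255,75));cv2.imwrite("pics/m.png",cv2.resize(m[190:275,180:280],None,fx=4,fy=4))
# clips
m=mask(t,(345,210,420,265),(120,40,0),(160,255,110));n_,l,st,ce=cv2.connectedComponentsWithStats(m);print(st,ce)
E
```

```text
[137 114 137]
[135 128 120]
[[250.3 223.4]
 [242.6 258.1]
 [192.  242.7]
 [198.2 208.5]] [[400.9 289. ]
 [427.4 340.3]
 [378.7 328.7]
 [355.8 274. ]]
[198.2 208.5] [378.7 328.7] [0.6373 0.3229 0.09  ] [0.0008 0.0008]
[250.3 223.4] [355.8 274. ] [0.5958 0.1694 0.0989] [0.0003 0.0003]
[242.6 258.1] [355.8 274. ] [0.5388 0.1679 0.0784] [0.0479 0.0479]
[192.  242.7] [427.4 340.3] [0.5407 0.3494 0.0416] [0.0012 0.0012]
sides [np.float64(0.1592), np.float64(0.0606), np.float64(0.1852), np.float64(0.1112)]
c [0.57816194 0.25237545 0.07722665] x [ 0.90279192 -0.14662844  0.40431034] y [ 0.12745745  0.98274383 -0.13404914] n [-0.37767808  0.17255085  0.90590207] tilt 25.054947886463275 yaw -7.3897548073159065
tub [[409.9 253.8]
 [359.1 259.4]
 [354.  224. ]
 [405.1 217.5]]
[[ 0.5157 -0.2903  0.06  ]
 [ 0.4981 -0.1424  0.06  ]
 [ 0.6006 -0.1271  0.06  ]
 [ 0.6214 -0.276   0.06  ]]
[np.float64(0.1489), np.float64(0.1037), np.float64(0.1504), np.float64(0.1066)] [ 0.55897095 -0.20894467  0.06      ]
[[     0      0    640    480 307063]
 [   407    227      6     15     72]
 [   350    234      7     14     65]] [[319.4717273  239.50116426]
 [409.66666667 233.59722222]
 [353.18461538 240.53846154]]
```

```bash
python3 - <<'E'
from h import *
t=load("top0");s=load("scene0")
T=[(198.2,208.5),(250.3,223.4),(242.6,258.1),(192,242.7)];S=[(378.7,328.7),(355.8,274),(400.9,289),(427.4,340.3)]
X=[]
for a,b in zip(T,S):
    x,e=tri(t,a,s,b);X.append(x);print(x.round(4),np.round(e,4))
X=np.array(X);print("sides",[np.linalg.norm(X[i]-X[(i+1)%4]).round(4) for i in range(4)])
c=X.mean(0);vx=(X[0]+X[1]-X[2]-X[3]);vx/=np.linalg.norm(vx);vy=X[0]+X[3]-X[1]-X[2];vy-=vx*(vx@vy);vy/=np.linalg.norm(vy);n=np.cross(vx,vy)
print("c",c.round(4),"x",vx.round(3),"y",vy.round(3),"n",n.round(3),"tilt",np.degrees(np.arccos(n[2])),"yaw",np.degrees(np.arctan2(-vy[0],vy[1])),np.degrees(np.arctan2(vx[1],vx[0])))
H=c+n*.012;print("handle centre",H, "top of handle px",proj(t,c+n*.024),proj(s,c+n*.024))
print(np.linalg.inv(np.array(t["R"]))@-t["t"])
# spare tubs/mug ... y axis check with scene for tub corners
O=np.array([.559,-.209,.06]);a=np.radians(6.7);ex=np.array([np.cos(a),np.sin(a),0]);ey=np.array([-np.sin(a),np.cos(a),0])
Q=[O+i*.053*ex+j*.075*ey for i,j in((1,1),(1,-1),(-1,-1),(-1,1))]
im=s["frame"].copy()
p=proj(s,Q);im=cv2.resize(im[165:245,245:340],None,fx=6,fy=6,interpolation=cv2.INTER_CUBIC)
for q in p: cv2.circle(im,tuple(int(v) for v in (q-[245,165]+.5)*6),3,(0,0,255),-1)
cv2.imwrite("pics/chk.png",im)
E
```

```text
[0.6373 0.3229 0.09  ] [0.0007 0.0007]
[0.5958 0.1695 0.0988] [0.0003 0.0003]
[0.4984 0.1966 0.0441] [0.0002 0.0002]
[0.5406 0.3493 0.0415] [0.0012 0.0012]
sides [np.float64(0.1591), np.float64(0.115), np.float64(0.1584), np.float64(0.1113)]
c [0.568  0.2596 0.0686] x [ 0.858 -0.236  0.457] y [ 0.279  0.96  -0.028] n [-0.432  0.151  0.889] tilt 27.220994300957525 yaw -16.20474404099519 -15.38513378977956
handle centre [0.56284779 0.26138948 0.07926195] top of handle px [[217.89169942 236.54199749]] [[396.63548886 297.91594495]]
[ 0.45482887 -0.01688917  1.71878377]
```

View pics/chk.png

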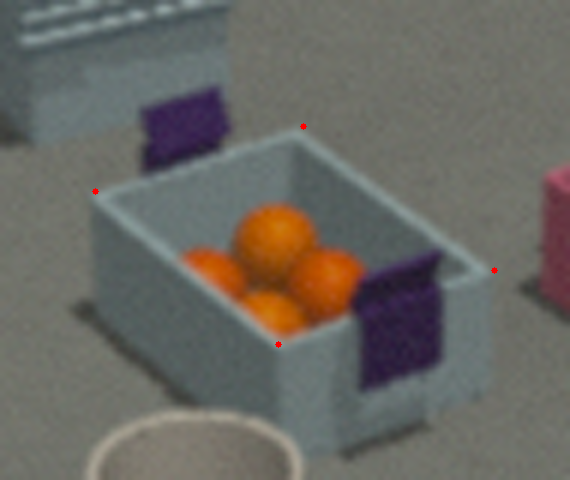

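```bash
cat >> h.py <<'E'
from scipy.spatial.transform import Rotation as Ro
def delta(Rt,pt,st=None):
    s=st or sensors.sense();R=np.array(s["ee_rot"]);p=np.array(s["eef_pos"])
    rv=Ro.from_matrix(Rt@R.T).as_rotvec()
    print("rot in 5deg units",(np.degrees(rv)/5).round(3),"|deg|",np.degrees(np.linalg.norm(rv)).round(2),"shift in 20mm units",((pt-p)/.02).round(3))
ya=np.radians(-15.8);ti=np.radians(28)
LX=np.array([np.cos(ya)*np.cos(ti),np.sin(ya)*np.cos(ti),np.sin(ti)]);LY=np.array([-np.sin(ya),np.cos(ya),0]);LN=np.cross(LX,LY)
LC=np.array([.568,.2596,.0686]);H=LC+LN*.012
RG=np.c_[-LN,LX,np.cross(-LN,LX)]
E
python3 - <<'E'
from h import *
s=sensors.sense();R=np.array(s["ee_rot"]);p=np.array(s["eef_pos"]);w=load("wrist0")
for a in(12,25): print(a,proj(w,[p+R[:,0]*a/1e3+j*R[:,1]*.0427 for j in(1,-1)]).round(0))
print(H,RG.round(3));delta(RG,H+LN*.13)
t=load("top0");print("soap",plane(t,[(147,230)],.17),"mug",plane(t,[(318,192)],.09),"spare",plane(t,[(482,245)],.084))
E
```

```text
12 [[435. 347.]
 [199. 347.]]
25 [[426. 329.]
 [208. 329.]]
[0.56257919 0.26113393 0.07919537] [[ 0.452  0.85  -0.272]
 [-0.128 -0.24  -0.962]
 [-0.883  0.469  0.   ]]
rot in 5deg units [  2.62   -5.525 -16.109] |deg| 86.15 shift in 20mm units [ 12.746 -14.764  -3.091]
soap [[0.56829858 0.44787645 0.17      ]] mug [[ 0.68865752 -0.02153379  0.09      ]] spare [[ 0.54233245 -0.49731387  0.084     ]]
```

Request:
step_arm(
  commands=[
    {"tx": 0.64,"ty": -0.74,"tz": 0,"ax": 0.131,"ay": -0.276,"az": -0.806,"hand": 45},
    {"tx": 0.64,"ty": -0.74,"tz": 0,"ax": 0.131,"ay": -0.276,"az": -0.806,"hand": 45},
    {"tx": 0.64,"ty": -0.74,"tz": 0,"ax": 0.131,"ay": -0.276,"az": -0.806,"hand": 45},
    {"tx": 0.64,"ty": -0.74,"tz": 0,"ax": 0.131,"ay": -0.276,"az": -0.806,"hand": 45},
    {"tx": 0.64,"ty": -0.74,"tz": 0,"ax": 0.131,"ay": -0.276,"az": -0.806,"hand": 45},
    {"tx": 0.64,"ty": -0.74,"tz": 0,"ax": 0.131,"ay": -0.276,"az": -0.806,"hand": 45},
    {"tx": 0.64,"ty": -0.74,"tz": 0,"ax": 0.131,"ay": -0.276,"az": -0.806,"hand": 45},
    {"tx": 0.64,"ty": -0.74,"tz": 0,"ax": 0.131,"ay": -0.276,"az": -0.806,"hand": 45},
    {"tx": 0.64,"ty": -0.74,"tz": 0,"ax": 0.131,"ay": -0.276,"az": -0.806,"hand": 45},
    {"tx": 0.64,"ty": -0.74,"tz": 0,"ax": 0.131,"ay": -0.276,"az": -0.806,"hand": 45},
    {"tx": 0.64,"ty": -0.74,"tz": -0.3,"ax": 0.131,"ay": -0.276,"az": -0.806,"hand": 45},
    {"tx": 0.64,"ty": -0.74,"tz": -0.3,"ax": 0.131,"ay": -0.276,"az": -0.806,"hand": 45},
    {"tx": 0.64,"ty": -0.74,"tz": -0.3,"ax": 0.131,"ay": -0.276,"az": -0.806,"hand": 45},
    {"tx": 0.64,"ty": -0.74,"tz": -0.3,"ax": 0.131,"ay": -0.276,"az": -0.806,"hand": 45},
    {"tx": 0.64,"ty": -0.74,"tz": -0.3,"ax": 0.131,"ay": -0.276,"az": -0.806,"hand": 45},
    {"tx": 0.64,"ty": -0.74,"tz": -0.3,"ax": 0.131,"ay": -0.276,"az": -0.806,"hand": 45},
    {"tx": 0.64,"ty": -0.74,"tz": -0.3,"ax": 0.131,"ay": -0.276,"az": -0.806,"hand": 45},
    {"tx": 0.64,"ty": -0.74,"tz": -0.3,"ax": 0.131,"ay": -0.276,"az": -0.806,"hand": 45},
    {"tx": 0.64,"ty": -0.74,"tz": -0.3,"ax": 0.131,"ay": -0.276,"az": -0.806,"hand": 45},
    {"tx": 0.64,"ty": -0.74,"tz": -0.3,"ax": 0.131,"ay": -0.276,"az": -0.806,"hand": 45},
  ],
)

```text
time_s: 1.82
eef_pos: [0.5054, 0.2764, 0.196]
ee_rot: [[0.453, 0.848, -0.276], [-0.129, -0.244, -0.961], [-0.882, 0.471, -0.001]]
ft_force: [0.5, -0.0, 0.4]
grip_width: 0.0447
```

Request:
step_arm(
  commands=[
    {"hand": 45},
    {"hand": 45},
    {"hand": 45},
  ],
)

```text
invalid input
```

```bash
python3 - <<'E'
from h import *
w=shot("wrist","1");t=shot("top","1")
s=sensors.sense();print(s["time_s"],s["grip_width"],np.round(s["joint_positions"],2))
delta(RG,H+LN*.016)
R=np.array(s["ee_rot"]);p=np.array(s["eef_pos"])
for a in(12,25): print(a,[proj(w,[p+R[:,0]*a/1e3+j*R[:,1]*.0225+k*R[:,2]*.011 for j in(1,-1)]).round(0).tolist() for k in (-1,1)])
print("pred handle top corners",proj(w,[LC+LN*.024+i*LX*.009+j*LY*.03 for i in(1,-1) for j in(1,-1)]).round(0).tolist())
E
```

```text
1.9167 0.044964607904932126 [-1.21  0.34  0.54  2.04  0.44  0.58 -1.34]
rot in 5deg units [0.017 0.009 0.068] |deg| 0.35 shift in 20mm units [ 2.482 -0.586 -5.098]
12 [[[382.0, 318.0], [256.0, 318.0]], [[379.0, 370.0], [259.0, 370.0]]]
25 [[[377.0, 302.0], [260.0, 302.0]], [[374.0, 351.0], [263.0, 351.0]]]
pred handle top corners [[328.0, 196.0], [328.0, 290.0], [297.0, 196.0], [299.0, 290.0]]
```

View pics/wrist1.png

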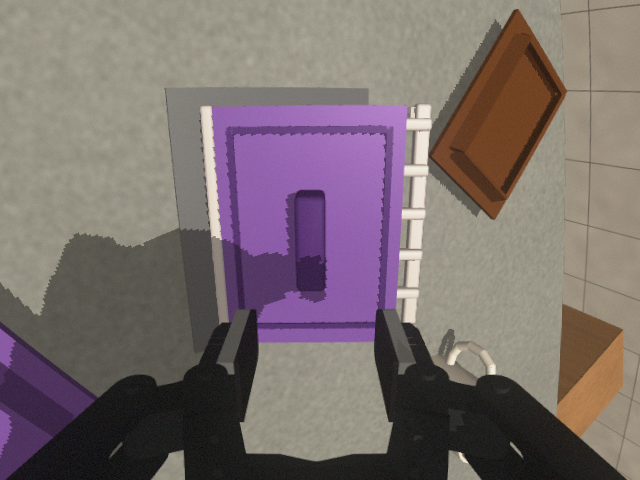

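Wrist view: the handle spans x 296–325, y 190–290, against a prediction of 298–328, 196–290, so it agrees to about 2 mm. The fingertips at (258,310) and (375,310) match the swing model. I descend next.

Request:
step_arm(
  commands=[
    {"tx": 0.247,"ty": -0.05,"tz": -0.511,"az": 0.007,"hand": 45},
    {"tx": 0.247,"ty": -0.05,"tz": -0.511,"az": 0.007,"hand": 45},
    {"tx": 0.247,"ty": -0.05,"tz": -0.511,"az": 0.007,"hand": 45},
    {"tx": 0.247,"ty": -0.05,"tz": -0.511,"az": 0.007,"hand": 45},
    {"tx": 0.247,"ty": -0.05,"tz": -0.511,"az": 0.007,"hand": 45},
    {"tx": 0.247,"ty": -0.05,"tz": -0.511,"az": 0.007,"hand": 45},
    {"tx": 0.247,"ty": -0.05,"tz": -0.511,"az": 0.007,"hand": 45},
    {"tx": 0.247,"ty": -0.05,"tz": -0.511,"az": 0.007,"hand": 45},
    {"tx": 0.247,"ty": -0.05,"tz": -0.511,"az": 0.007,"hand": 45},
    {"tx": 0.247,"ty": -0.05,"tz": -0.511,"az": 0.007,"hand": 45},
    {"tx": 0,"ty": 0,"tz": 0,"hand": 45},
    {"tx": 0,"ty": 0,"tz": 0,"hand": 45},
  ],
)

```text
invalid input
```

```bash
python3 - <<'E'
from h import *
w=shot("wrist","2");s=sensors.sense();print(s["ft_force"]);delta(RG,H+LN*.016)
E
```

```text
[-0.25887967 -0.61302926  0.49774548]
rot in 5deg units [ 0.014 -0.001  0.02 ] |deg| 0.12 shift in 20mm units [ 2.514 -0.661 -5.119]
```

View pics/wrist2.png

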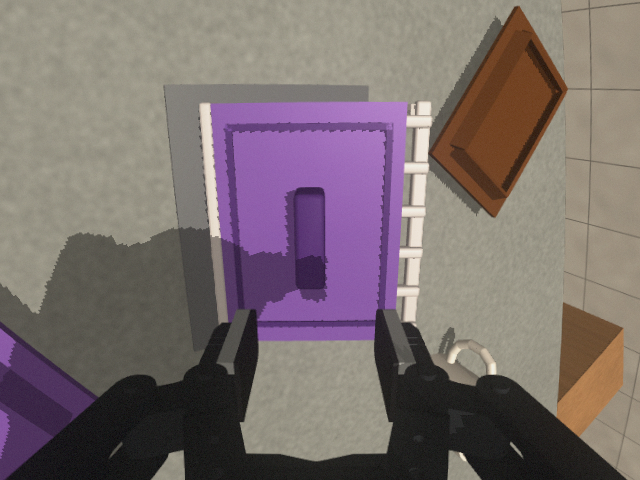

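The view is unchanged because the call was refused; rows need all seven fields.

Request:
step_arm(
  commands=[
    {"tx": 0.25,"ty": -0.058,"tz": -0.513,"ax": 0,"ay": 0,"az": 0,"hand": 45},
    {"tx": 0.25,"ty": -0.058,"tz": -0.513,"ax": 0,"ay": 0,"az": 0,"hand": 45},
    {"tx": 0.25,"ty": -0.058,"tz": -0.513,"ax": 0,"ay": 0,"az": 0,"hand": 45},
    {"tx": 0.25,"ty": -0.058,"tz": -0.513,"ax": 0,"ay": 0,"az": 0,"hand": 45},
    {"tx": 0.25,"ty": -0.058,"tz": -0.513,"ax": 0,"ay": 0,"az": 0,"hand": 45},
    {"tx": 0.25,"ty": -0.058,"tz": -0.513,"ax": 0,"ay": 0,"az": 0,"hand": 45},
    {"tx": 0.25,"ty": -0.058,"tz": -0.513,"ax": 0,"ay": 0,"az": 0,"hand": 45},
    {"tx": 0.25,"ty": -0.058,"tz": -0.513,"ax": 0,"ay": 0,"az": 0,"hand": 45},
    {"tx": 0.25,"ty": -0.058,"tz": -0.513,"ax": 0,"ay": 0,"az": 0,"hand": 45},
    {"tx": 0.25,"ty": -0.058,"tz": -0.513,"ax": 0,"ay": 0,"az": 0,"hand": 45},
    {"tx": 0,"ty": 0,"tz": 0,"ax": 0,"ay": 0,"az": 0,"hand": 45},
    {"tx": 0,"ty": 0,"tz": 0,"ax": 0,"ay": 0,"az": 0,"hand": 45},
  ],
)

```text
time_s: 2.97
eef_pos: [0.5551, 0.2652, 0.0931]
ee_rot: [[0.452, 0.849, -0.274], [-0.129, -0.241, -0.962], [-0.883, 0.47, 0.001]]
ft_force: [0.4, 0.5, 0.2]
grip_width: 0.0448
```

```bash
python3 - <<'E'
from h import *
w=shot("wrist","3");s=sensors.sense();print(s["ft_force"]);delta(RG,H+LN*.016)
E
```

```text
[ 0.21016167  0.45356398 -0.93762184]
rot in 5deg units [0.001 0.004 0.013] |deg| 0.07 shift in 20mm units [ 0.017 -0.114 -0.013]
```

View pics/wrist3.png

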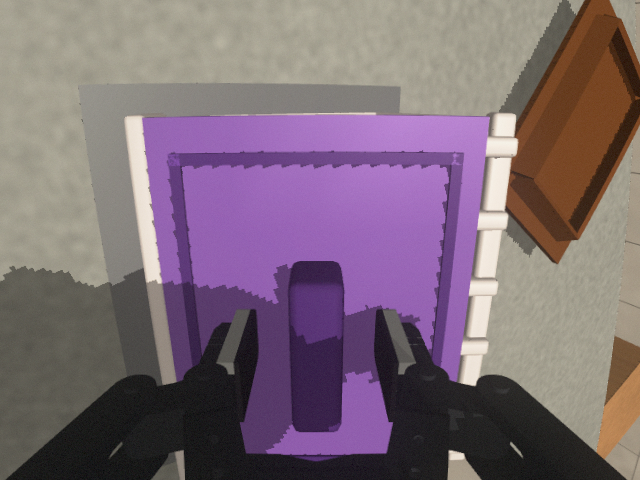

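The handle (x 289–343, y 262–432) lies centred between the jaws at (245,340) and (388,340). I close now.

Request:
step_arm(
  commands=[
    {"tx": 0,"ty": 0,"tz": 0,"ax": 0,"ay": 0,"az": 0,"hand": 10},
    {"tx": 0,"ty": 0,"tz": 0,"ax": 0,"ay": 0,"az": 0,"hand": 10},
    {"tx": 0,"ty": 0,"tz": 0,"ax": 0,"ay": 0,"az": 0,"hand": 10},
    {"tx": 0,"ty": 0,"tz": 0,"ax": 0,"ay": 0,"az": 0,"hand": 10},
    {"tx": 0,"ty": 0,"tz": 0,"ax": 0,"ay": 0,"az": 0,"hand": 10},
    {"tx": 0,"ty": 0,"tz": 0,"ax": 0,"ay": 0,"az": 0,"hand": 10},
    {"tx": 0,"ty": 0,"tz": 0,"ax": 0,"ay": 0,"az": 0,"hand": 10},
    {"tx": 0,"ty": 0,"tz": 0,"ax": 0,"ay": 0,"az": 0,"hand": 10},
  ],
)

```text
time_s: 3.68
eef_pos: [0.5549, 0.266, 0.0941]
ee_rot: [[0.452, 0.849, -0.273], [-0.127, -0.241, -0.962], [-0.883, 0.47, -0.001]]
ft_force: [-3.9, -0.3, 7.4]
grip_width: 0.0172
```

Request:
step_arm(
  commands=[
    {"tx": -0.06,"ty": 0.016,"tz": 0.11,"ax": 0,"ay": 0,"az": 0,"hand": 10},
    {"tx": -0.12,"ty": 0.032,"tz": 0.22,"ax": 0,"ay": 0,"az": 0,"hand": 10},
    {"tx": -0.226,"ty": 0.064,"tz": 0.44,"ax": 0,"ay": 0,"az": 0,"hand": 10},
    {"tx": -0.226,"ty": 0.064,"tz": 0.44,"ax": 0,"ay": 0,"az": 0,"hand": 10},
    {"tx": -0.226,"ty": 0.064,"tz": 0.44,"ax": 0,"ay": 0,"az": 0,"hand": 10},
    {"tx": -0.226,"ty": 0.064,"tz": 0.44,"ax": 0,"ay": 0,"az": 0,"hand": 10},
    {"tx": -0.226,"ty": 0.064,"tz": 0.44,"ax": 0,"ay": 0,"az": 0,"hand": 10},
    {"tx": -0.226,"ty": 0.064,"tz": 0.44,"ax": 0,"ay": 0,"az": 0,"hand": 10},
    {"tx": -0.226,"ty": 0.064,"tz": 0.44,"ax": 0,"ay": 0,"az": 0,"hand": 10},
    {"tx": 0,"ty": 0,"tz": 0.5,"ax": 0,"ay": 0,"az": 0,"hand": 10},
    {"tx": 0,"ty": 0,"tz": 0.5,"ax": 0,"ay": 0,"az": 0,"hand": 10},
    {"tx": 0,"ty": 0,"tz": 0,"ax": 0,"ay": 0,"az": 0,"hand": 10},
  ],
)

```text
time_s: 4.68
eef_pos: [0.5206, 0.276, 0.1841]
ee_rot: [[0.454, 0.848, -0.273], [-0.126, -0.242, -0.962], [-0.882, 0.471, -0.003]]
ft_force: [0.9, -0.5, -1.1]
grip_width: 0.0169
```

```bash
python3 - <<'E'
from h import *
w=shot("wrist","4");c=shot("scene","4");s=sensors.sense();print(s["ft_force"],s["grip_width"])
a=np.radians(6.7);ex=np.array([np.cos(a),np.sin(a),0])
n=np.array([0,0,1.]);RT=np.c_[-n,ex,np.cross(-n,ex)]
delta(RT,np.array([.559,-.209,.20]))
cv2.imwrite("pics/j4.png",cv2.resize(np.hstack([w["frame"],c["frame"]]),(800,300)))
E
```

```text
[-1.20243932 -1.17984974 -1.75225314] 0.016957482860468474
rot in 5deg units [0.437 5.626 4.425] |deg| 35.85 shift in 20mm units [  1.95  -24.227   0.889]
```

View pics/j4.png

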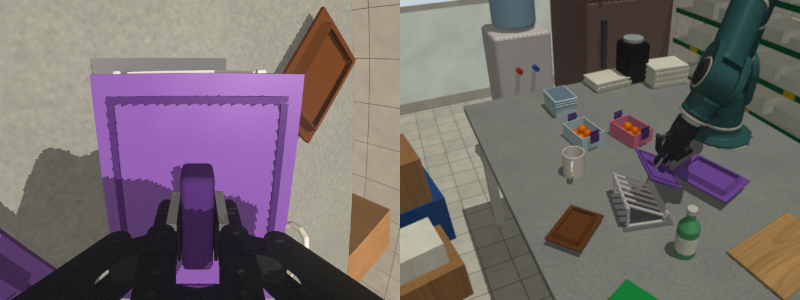

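The lid is firmly held at the handle and clear of the rack. I carry it level towards the tub.

Request:
step_arm(
  commands=[
    {"tx": 0.08,"ty": -0.4,"tz": 0.3,"ax": 0.022,"ay": 0.281,"az": 0.221,"hand": 10},
    {"tx": 0.08,"ty": -0.7,"tz": 0.3,"ax": 0.022,"ay": 0.281,"az": 0.221,"hand": 10},
    {"tx": 0.08,"ty": -0.9,"tz": 0.3,"ax": 0.022,"ay": 0.281,"az": 0.221,"hand": 10},
    {"tx": 0.08,"ty": -0.9,"tz": 0.3,"ax": 0.022,"ay": 0.281,"az": 0.221,"hand": 10},
    {"tx": 0.08,"ty": -0.9,"tz": 0.2,"ax": 0.022,"ay": 0.281,"az": 0.221,"hand": 10},
    {"tx": 0.08,"ty": -0.9,"tz": 0,"ax": 0.022,"ay": 0.281,"az": 0.221,"hand": 10},
    {"tx": 0.08,"ty": -0.9,"tz": 0,"ax": 0.022,"ay": 0.281,"az": 0.221,"hand": 10},
    {"tx": 0.08,"ty": -0.9,"tz": 0,"ax": 0.022,"ay": 0.281,"az": 0.221,"hand": 10},
    {"tx": 0.08,"ty": -0.9,"tz": 0,"ax": 0.022,"ay": 0.281,"az": 0.221,"hand": 10},
    {"tx": 0.08,"ty": -0.9,"tz": 0,"ax": 0.022,"ay": 0.281,"az": 0.221,"hand": 10},
    {"tx": 0.08,"ty": -0.9,"tz": 0,"ax": 0.022,"ay": 0.281,"az": 0.221,"hand": 10},
    {"tx": 0.08,"ty": -0.9,"tz": 0,"ax": 0.022,"ay": 0.281,"az": 0.221,"hand": 10},
    {"tx": 0.08,"ty": -0.9,"tz": 0,"ax": 0.022,"ay": 0.281,"az": 0.221,"hand": 10},
    {"tx": 0.08,"ty": -0.9,"tz": 0,"ax": 0.022,"ay": 0.281,"az": 0.221,"hand": 10},
    {"tx": 0.08,"ty": -0.9,"tz": 0,"ax": 0.022,"ay": 0.281,"az": 0.221,"hand": 10},
    {"tx": 0.08,"ty": -0.9,"tz": 0,"ax": 0.022,"ay": 0.281,"az": 0.221,"hand": 10},
    {"tx": 0.08,"ty": -0.9,"tz": 0,"ax": 0.022,"ay": 0.281,"az": 0.221,"hand": 10},
    {"tx": 0.08,"ty": -0.9,"tz": 0,"ax": 0.022,"ay": 0.281,"az": 0.221,"hand": 10},
    {"tx": 0.08,"ty": -0.7,"tz": 0,"ax": 0.022,"ay": 0.281,"az": 0.221,"hand": 10},
    {"tx": 0.08,"ty": -0.4,"tz": 0,"ax": 0.022,"ay": 0.281,"az": 0.221,"hand": 10},
  ],
)

```text
time_s: 6.45
eef_pos: [0.5515, -0.0587, 0.2092]
ee_rot: [[-0.002, 0.993, 0.115], [-0.001, 0.115, -0.993], [-1.0, -0.002, 0.001]]
ft_force: [-0.4, 0.7, -1.2]
grip_width: 0.0168
```

```bash
cat >> h.py <<'E'
a=np.radians(6.7);EX=np.array([np.cos(a),np.sin(a),0]);EY=np.array([-np.sin(a),np.cos(a),0]);N=np.array([0,0,1.])
RT=np.c_[-N,EX,np.cross(-N,EX)]
E
python3 - <<'E'
from h import *
delta(RT,np.array([.559,-.209,.20]))
w=shot("wrist","5");t=shot("top","5")
E
```

```text
rot in 5deg units [ 0.009 -0.022  0.016] |deg| 0.14 shift in 20mm units [ 0.376 -7.513 -0.458]
```

View pics/wrist5.png

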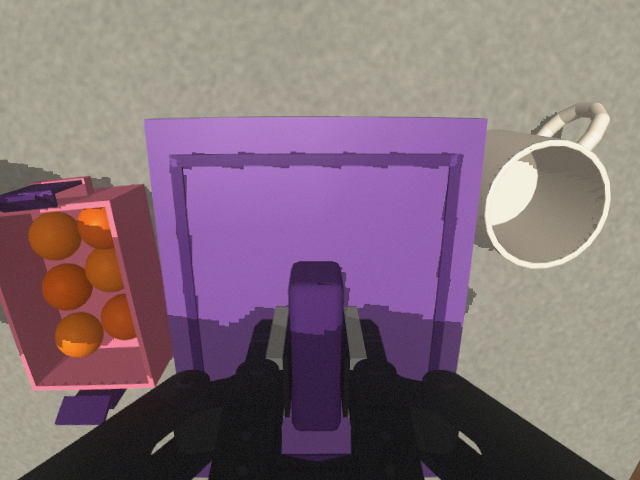

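View pics/top5.png

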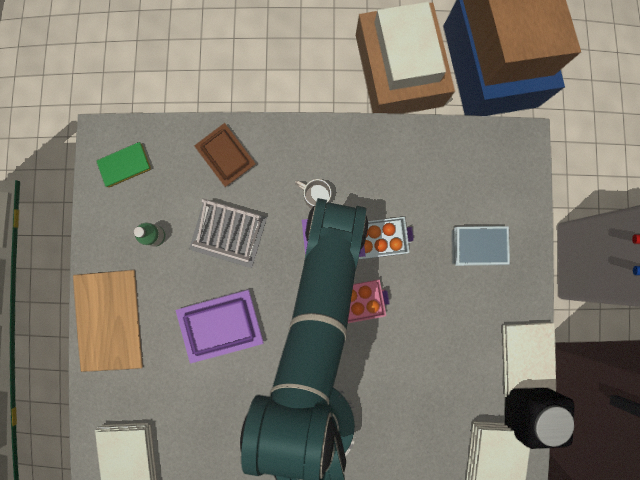

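The wrist view shows the lid level in the jaws, with plate far corners at (146,119) and (487,118), the mug at right (545,200) and the pink tub at left. From these corners I work out where the lid sits in the hand.

```bash
python3 - <<'E'
from h import *
w=load("wrist5");s=sensors.sense();R=np.array(s["ee_rot"]);p=np.array(s["eef_pos"])
g=cv2.cvtColor(w["frame"],cv2.COLOR_BGR2HSV)
m=mask(w,(120,90,520,300),(125,60,60),(150,255,255))
# edges by scan: top edge rows, left/right edge columns
cols=np.array([[x,np.argmax(m[:,x]>0)] for x in range(180,460,10)])
L=np.array([[np.argmax(m[y]>0),y] for y in range(130,160,2)]);Rr=np.array([[639-np.argmax(m[y,::-1]>0),y] for y in range(130,160,2)])
fl=lambda P:cv2.fitLine(P.astype(np.float32),cv2.DIST_HUBER,0,.01,.01).ravel()
def X(a,b):
    l=[np.cross([x,y,1],[x+u,y+v,1]) for u,v,x,y in(a,b)];q=np.cross(*l);return q[:2]/q[2]
c1=X(fl(cols),fl(L));c2=X(fl(cols),fl(Rr));print(c1,c2)
for h in(.022,.024,.026,.028,.030):
    P=plane(w,[c1,c2,(290,263),(343,263)],p[2]-h)
    q=(P-p)@R; print(h,"width",np.linalg.norm(P[0]-P[1]).round(4),"tool y/z corners",q[:2,1:].round(4).tolist(),"yaw rel",np.degrees(np.arctan2((q[0]-q[1])[2],-(q[0]-q[1])[1])).round(2))
# handle top at plate+24
for h in(0,.004): 
    P=plane(w,[(291,263),(342,263),(342,430),(290,430)],p[2]-h);q=(P-p)@R;print("handle top",h,q[:,1:].round(4).tolist())
t=load("top5");m=mask(t,(360,205,425,275),(0,0,150),(179,90,255))
print("tub corners visible",)
E
```

```text
[143.5873742  117.53569098] [486.44147368 116.73003407]
0.022 width 0.1125 tool y/z corners [[-0.0584, -0.0785], [0.0541, -0.0788]] yaw rel 0.18
0.024 width 0.1141 tool y/z corners [[-0.0592, -0.0784], [0.0549, -0.0788]] yaw rel 0.18
0.026 width 0.1158 tool y/z corners [[-0.06, -0.0784], [0.0557, -0.0787]] yaw rel 0.18
0.028 width 0.1174 tool y/z corners [[-0.0609, -0.0783], [0.0565, -0.0787]] yaw rel 0.18
0.03 width 0.119 tool y/z corners [[-0.0617, -0.0783], [0.0573, -0.0786]] yaw rel 0.18
handle top 0 [[-0.0092, -0.036], [0.0062, -0.0361], [0.0077, 0.0284], [-0.0109, 0.0285]]
handle top 0.004 [[-0.0095, -0.0345], [0.0065, -0.0345], [0.0081, 0.0322], [-0.0113, 0.0322]]
tub corners visible
```

Request:
step_arm(
  commands=[
    {"tx": 0.04,"ty": -0.4,"tz": -0.04,"ax": 0,"ay": 0,"az": 0,"hand": 10},
    {"tx": 0.04,"ty": -0.75,"tz": -0.04,"ax": 0,"ay": 0,"az": 0,"hand": 10},
    {"tx": 0.04,"ty": -0.9,"tz": -0.04,"ax": 0,"ay": 0,"az": 0,"hand": 10},
    {"tx": 0.04,"ty": -0.9,"tz": -0.04,"ax": 0,"ay": 0,"az": 0,"hand": 10},
    {"tx": 0.04,"ty": -0.9,"tz": -0.04,"ax": 0,"ay": 0,"az": 0,"hand": 10},
    {"tx": 0.04,"ty": -0.9,"tz": -0.04,"ax": 0,"ay": 0,"az": 0,"hand": 10},
    {"tx": 0.04,"ty": -0.9,"tz": -0.04,"ax": 0,"ay": 0,"az": 0,"hand": 10},
    {"tx": 0.04,"ty": -0.8,"tz": -0.04,"ax": 0,"ay": 0,"az": 0,"hand": 10},
    {"tx": 0.04,"ty": -0.6,"tz": -0.04,"ax": 0,"ay": 0,"az": 0,"hand": 10},
    {"tx": 0.02,"ty": -0.4,"tz": -0.5,"ax": 0.009,"ay": -0.022,"az": 0.016,"hand": 10},
    {"tx": 0,"ty": 0,"tz": -0.6,"ax": 0,"ay": 0,"az": 0,"hand": 10},
    {"tx": 0,"ty": 0,"tz": -0.6,"ax": 0,"ay": 0,"az": 0,"hand": 10},
    {"tx": 0,"ty": 0,"tz": -0.6,"ax": 0,"ay": 0,"az": 0,"hand": 10},
    {"tx": 0,"ty": 0,"tz": 0,"ax": 0,"ay": 0,"az": 0,"hand": 10},
    {"tx": 0,"ty": 0,"tz": 0,"ax": 0,"ay": 0,"az": 0,"hand": 10},
  ],
)

```text
time_s: 7.8
eef_pos: [0.5591, -0.2046, 0.1556]
ee_rot: [[0.0, 0.993, 0.119], [0.001, 0.119, -0.993], [-1.0, 0.001, -0.001]]
ft_force: [0.4, 0.1, 0.2]
grip_width: 0.0169
```

```bash
python3 - <<'E'
from h import *
delta(RT,np.array([.559,-.209,.145])+EY*.0007)
w=shot("wrist","6");c=shot("scene","6")
s=sensors.sense();p=np.array(s["eef_pos"])
O=np.array([.559,-.209,.06]);print("pred clip top inner edge (+y)",proj(w,[O+EY*.085+i*.02*EX+N*.028 for i in(-1,1)]).round(0).tolist(),"outer corners +y",proj(w,[O+EY*.075+i*.053*EX for i in(-1,1)]).round(0).tolist())
crop(c,220,130,180,130,4.4,"s6.png")
E
```

```text
rot in 5deg units [-0.011  0.006 -0.028] |deg| 0.15 shift in 20mm units [-0.007 -0.187 -0.531]
pred clip top inner edge (+y) [[271.0, 109.0], [365.0, 109.0]] outer corners +y [[211.0, 129.0], [423.0, 130.0]]
```

View pics/wrist6.png

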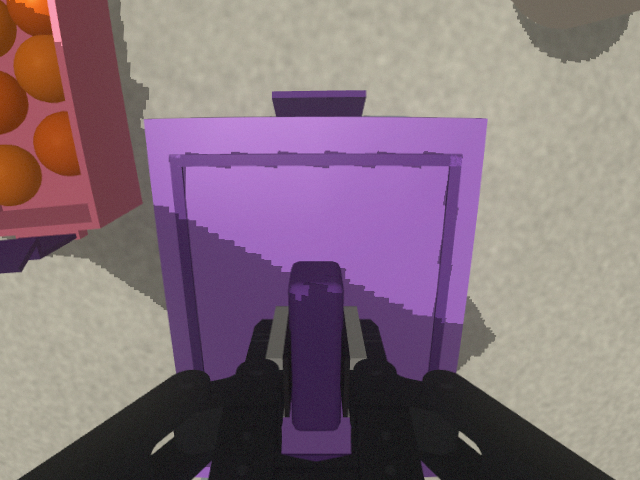

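View pics/s6.png

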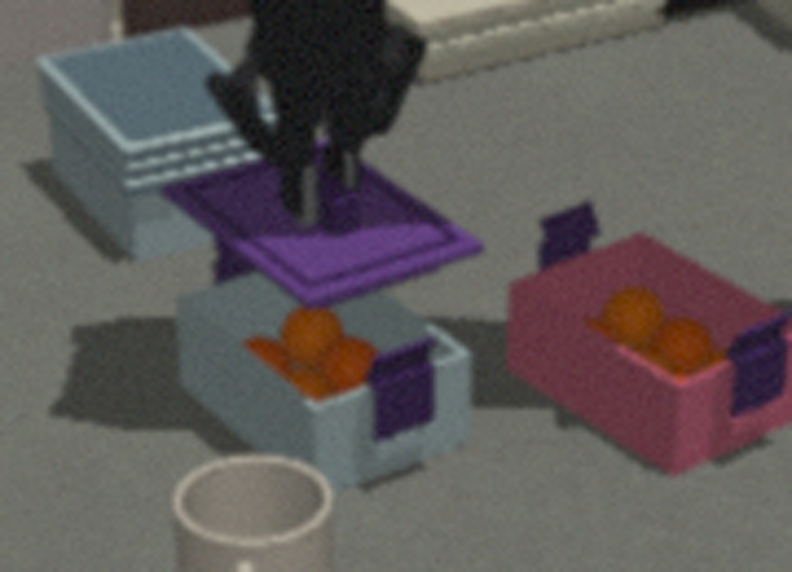

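```bash
python3 - <<'E'
from h import *
w=load("wrist6");s=sensors.sense();R=np.array(s["ee_rot"]);p=np.array(s["eef_pos"])
O=np.array([.559,-.209,.06]);B=np.c_[EX,EY,N]
for r in (91,97): print(r,((plane(w,[(273,r),(366,r)],.088)-O)@B).round(4).tolist())
print("lid far edge in tub frame",((plane(w,[(145,118),(487,118)],p[2]-.026)-O)@B).round(4).tolist(), "TCP",((p-O)@B).round(4))
t=load("top0")
m=mask(t,(345,210,420,265),(120,40,0),(160,255,110));n_,l,st,ce=cv2.connectedComponentsWithStats(m)
for i in(1,2):
    pts=np.argwhere(l==i)[:,::-1].astype(float)
    q=(plane(t,pts,.088)-O)@B;print("top clip",i,"x",q[:,0].min().round(4),q[:,0].max().round(4),"y",q[:,1].min().round(4),q[:,1].max().round(4),"mean",q.mean(0).round(4))
# pink tub check of wrist cam: mug rim etc. via top vs wrist5
w5=load("wrist5");print("mug rim in wrist5",plane(w5,[(547,203)],.09))
mm=mask(t,(295,170,340,215),(0,0,190),(179,60,255));print("mug top",plane(t,[(319,193.5)],.09))
E
```

```text
91 [[-0.019, 0.0922, 0.028], [0.0203, 0.0923, 0.028]]
97 [[-0.019, 0.0898, 0.028], [0.0204, 0.0899, 0.028]]
lid far edge in tub frame [[-0.058, 0.0829, 0.0709], [0.0565, 0.0832, 0.0709]] TCP [0.0011 0.0038 0.0969]
top clip 1 x -0.0162 0.0242 y -0.0845 -0.0695 mean [ 0.0046 -0.0769  0.028 ]
top clip 2 x -0.0172 0.0212 y 0.0796 0.0935 mean [0.002  0.0862 0.028 ]
mug rim in wrist5 [[ 0.68360286 -0.01523929  0.09      ]]
mug top [[ 0.68436072 -0.02443997  0.09      ]]
```

The clips seen from the top camera and the wrist camera agree: the tub's centre is about 4.5 mm further +y and 2.5 mm further +x than my first corner fit, with yaw about 7.7°. I correct for that while lowering.

Request:
step_arm(
  commands=[
    {"tx": 0.036,"ty": 0.034,"tz": 0,"ax": 0,"ay": 0,"az": 0.08,"hand": 10},
    {"tx": 0.036,"ty": 0.034,"tz": 0,"ax": 0,"ay": 0,"az": 0.08,"hand": 10},
    {"tx": 0,"ty": 0,"tz": -0.3,"ax": 0,"ay": 0,"az": 0,"hand": 10},
    {"tx": 0,"ty": 0,"tz": -0.3,"ax": 0,"ay": 0,"az": 0,"hand": 10},
    {"tx": 0,"ty": 0,"tz": -0.3,"ax": 0,"ay": 0,"az": 0,"hand": 10},
    {"tx": 0,"ty": 0,"tz": -0.3,"ax": 0,"ay": 0,"az": 0,"hand": 10},
    {"tx": 0,"ty": 0,"tz": -0.3,"ax": 0,"ay": 0,"az": 0,"hand": 10},
    {"tx": 0,"ty": 0,"tz": 0,"ax": 0,"ay": 0,"az": 0,"hand": 10},
    {"tx": 0,"ty": 0,"tz": 0,"ax": 0,"ay": 0,"az": 0,"hand": 10},
  ],
)

```text
time_s: 8.65
eef_pos: [0.5606, -0.2041, 0.1262]
ee_rot: [[0.001, 0.991, 0.132], [0.001, 0.132, -0.991], [-1.0, 0.001, -0.0]]
ft_force: [0.3, 0.3, -0.6]
grip_width: 0.0167
```

```bash
python3 - <<'E'
from h import *
w=shot("wrist","7");c=shot("scene","7")
s=sensors.sense();p=np.array(s["eef_pos"])
O=np.array([.559,-.209,.06]);B=np.c_[EX,EY,N];print(((p-O)@B).round(4),s["ft_force"])
a=cv2.resize(w["frame"][60:300,100:540],None,fx=.9,fy=.9);b=cv2.resize(c["frame"][150:250,250:348],None,fx=4,fy=4)
im=np.zeros((400,792,3),np.uint8);im[:216,:396]=a;im[:,400:]=b;cv2.imwrite("pics/j7.png",im)
E
```

```text
[0.0025 0.0046 0.0668] [ 1.04674893  0.49298483 -0.37386032]
```

View pics/j7.png

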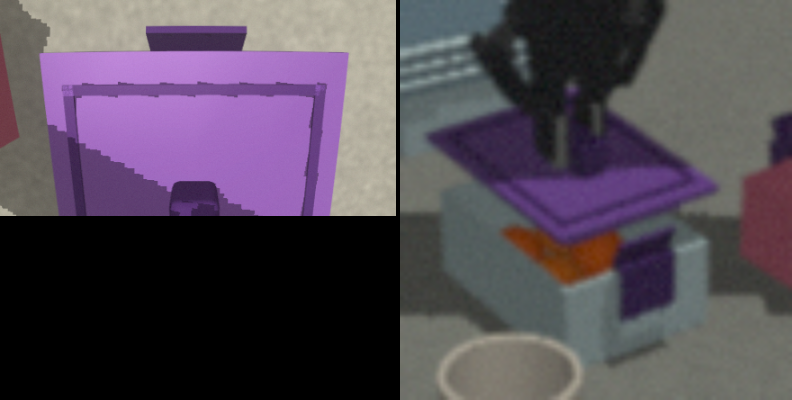

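Lid and clip centres align (crop columns 194 and 196) and their edges are parallel. I lower slowly, watching the force.

Request:
step_arm(
  commands=[
    {"tx": 0,"ty": 0,"tz": -0.15,"ax": 0,"ay": 0,"az": 0,"hand": 10},
    {"tx": 0,"ty": 0,"tz": -0.15,"ax": 0,"ay": 0,"az": 0,"hand": 10},
    {"tx": 0,"ty": 0,"tz": -0.15,"ax": 0,"ay": 0,"az": 0,"hand": 10},
    {"tx": 0,"ty": 0,"tz": -0.15,"ax": 0,"ay": 0,"az": 0,"hand": 10},
    {"tx": 0,"ty": 0,"tz": -0.15,"ax": 0,"ay": 0,"az": 0,"hand": 10},
    {"tx": 0,"ty": 0,"tz": 0,"ax": 0,"ay": 0,"az": 0,"hand": 10},
  ],
)

```text
time_s: 9.25
eef_pos: [0.5607, -0.2037, 0.111]
ee_rot: [[0.002, 0.991, 0.132], [0.001, 0.132, -0.991], [-1.0, 0.002, -0.001]]
ft_force: [-0.1, 2.0, 1.0]
grip_width: 0.0169
```

Request:
step_arm(
  commands=[
    {"tx": 0,"ty": 0,"tz": -0.1,"ax": 0,"ay": 0,"az": 0,"hand": 10},
    {"tx": 0,"ty": 0,"tz": -0.1,"ax": 0,"ay": 0,"az": 0,"hand": 10},
    {"tx": 0,"ty": 0,"tz": -0.1,"ax": 0,"ay": 0,"az": 0,"hand": 10},
    {"tx": 0,"ty": 0,"tz": 0,"ax": 0,"ay": 0,"az": 0,"hand": 10},
  ],
)

```text
time_s: 9.58
eef_pos: [0.561, -0.204, 0.1055]
ee_rot: [[0.002, 0.991, 0.132], [0.001, 0.132, -0.991], [-1.0, 0.003, -0.0]]
ft_force: [0.6, 1.9, 0.0]
grip_width: 0.0167
```

```bash
cat > look.py <<'E'
import sys
from h import *
k=sys.argv[1]
w=shot("wrist",k);c=shot("scene",k);s=sensors.sense();print(s["time_s"],s["eef_pos"].round(4) if hasattr(s["eef_pos"],"round") else s["eef_pos"],np.round(s["ft_force"],2))
a=cv2.resize(w["frame"][60:300,100:540],None,fx=.9,fy=.9);b=cv2.resize(c["frame"][150:250,250:348],None,fx=4,fy=4,interpolation=cv2.INTER_CUBIC)
im=np.zeros((400,792,3),np.uint8);im[:216,:396]=a;im[:,400:]=b;cv2.imwrite(f"pics/j{k}.png",im)
E
python3 look.py 8
```

```text
9.6833 [ 0.5609 -0.2039  0.1056] [ 1.48  1.91 -0.31]
```

View pics/j8.png

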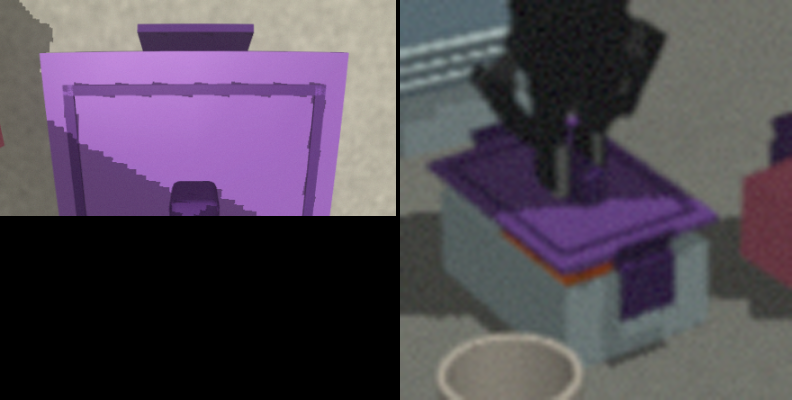

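The lid sits between the clips and is level over the tub. The small +y force hints at a touch on the −y clip, so I nudge 1 mm to +y and continue.

Request:
step_arm(
  commands=[
    {"tx": 0,"ty": 0.05,"tz": -0.05,"ax": 0,"ay": 0,"az": 0,"hand": 10},
    {"tx": 0,"ty": 0,"tz": -0.1,"ax": 0,"ay": 0,"az": 0,"hand": 10},
    {"tx": 0,"ty": 0,"tz": -0.1,"ax": 0,"ay": 0,"az": 0,"hand": 10},
    {"tx": 0,"ty": 0,"tz": -0.1,"ax": 0,"ay": 0,"az": 0,"hand": 10},
    {"tx": 0,"ty": 0,"tz": 0,"ax": 0,"ay": 0,"az": 0,"hand": 10},
  ],
)

```text
time_s: 10.1
eef_pos: [0.5612, -0.2033, 0.0988]
ee_rot: [[0.003, 0.991, 0.132], [0.0, 0.132, -0.991], [-1.0, 0.003, 0.0]]
ft_force: [2.0, 0.8, 0.6]
grip_width: 0.0165
```

Request:
step_arm(
  commands=[
    {"tx": 0,"ty": 0,"tz": -0.1,"ax": 0,"ay": 0,"az": 0,"hand": 10},
    {"tx": 0,"ty": 0,"tz": -0.1,"ax": 0,"ay": 0,"az": 0,"hand": 10},
    {"tx": 0,"ty": 0,"tz": 0,"ax": 0,"ay": 0,"az": 0,"hand": 10},
  ],
)

```text
time_s: 10.35
eef_pos: [0.5606, -0.203, 0.0942]
ee_rot: [[0.002, 0.991, 0.132], [0.001, 0.132, -0.991], [-1.0, 0.002, -0.0]]
ft_force: [2.6, 0.5, -2.2]
grip_width: 0.0168
```

Request:
step_arm(
  commands=[
    {"tx": 0.02,"ty": 0,"tz": -0.1,"ax": 0,"ay": 0,"az": 0,"hand": 10},
    {"tx": 0.02,"ty": 0,"tz": -0.1,"ax": 0,"ay": 0,"az": 0,"hand": 10},
    {"tx": 0,"ty": 0,"tz": 0,"ax": 0,"ay": 0,"az": 0,"hand": 10},
  ],
)

```text
time_s: 10.6
eef_pos: [0.5612, -0.2032, 0.0911]
ee_rot: [[0.001, 0.991, 0.132], [0.001, 0.132, -0.991], [-1.0, 0.002, -0.001]]
ft_force: [-8.8, 3.3, 18.4]
grip_width: 0.0169
```

```bash
python3 look.py 9
```

```text
10.7 [ 0.5612 -0.2032  0.0911] [-6.8   2.83 16.34]
```

View pics/j9.png

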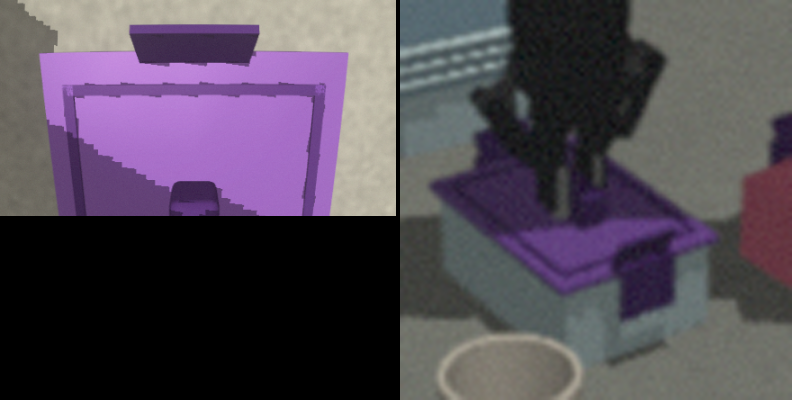

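The plate is now under the clip hooks on both sides and flat on the rim. TCP z 0.091 matches the expected home height, and the force has risen to 18 N. I press one small step more.

Request:
step_arm(
  commands=[
    {"tx": 0,"ty": 0,"tz": -0.05,"ax": 0,"ay": 0,"az": 0,"hand": 10},
    {"tx": 0,"ty": 0,"tz": 0,"ax": 0,"ay": 0,"az": 0,"hand": 10},
  ],
)

```text
time_s: 10.87
eef_pos: [0.5612, -0.2032, 0.091]
ee_rot: [[0.002, 0.991, 0.132], [0.001, 0.132, -0.991], [-1.0, 0.002, -0.001]]
ft_force: [-16.2, 6.3, 36.9]
grip_width: 0.0172
```

It is solid: 37 N with no further travel. I relax the push, then open.

Request:
step_arm(
  commands=[
    {"tx": -0.03,"ty": 0,"tz": 0.05,"ax": 0,"ay": 0,"az": 0,"hand": 10},
    {"tx": 0,"ty": 0,"tz": 0.03,"ax": 0,"ay": 0,"az": 0,"hand": 10},
    {"tx": 0,"ty": 0,"tz": 0,"ax": 0,"ay": 0,"az": 0,"hand": 10},
  ],
)

```text
time_s: 11.12
eef_pos: [0.5609, -0.2032, 0.0911]
ee_rot: [[0.002, 0.991, 0.132], [0.0, 0.132, -0.991], [-1.0, 0.002, -0.0]]
ft_force: [-2.5, -0.2, 7.0]
grip_width: 0.0165
```

Request:
step_arm(
  commands=[
    {"tx": 0,"ty": 0,"tz": 0,"ax": 0,"ay": 0,"az": 0,"hand": 45},
    {"tx": 0,"ty": 0,"tz": 0,"ax": 0,"ay": 0,"az": 0,"hand": 45},
    {"tx": 0,"ty": 0,"tz": 0,"ax": 0,"ay": 0,"az": 0,"hand": 45},
    {"tx": 0,"ty": 0,"tz": 0,"ax": 0,"ay": 0,"az": 0,"hand": 45},
    {"tx": 0,"ty": 0,"tz": 0,"ax": 0,"ay": 0,"az": 0,"hand": 45},
  ],
)

```text
time_s: 11.53
eef_pos: [0.561, -0.2031, 0.0911]
ee_rot: [[0.002, 0.991, 0.132], [0.001, 0.132, -0.991], [-1.0, 0.002, -0.0]]
ft_force: [-0.3, -0.2, -0.1]
grip_width: 0.0446
```

Request:
step_arm(
  commands=[
    {"tx": 0,"ty": 0,"tz": 0.2,"ax": 0,"ay": 0,"az": 0,"hand": 45},
    {"tx": 0,"ty": 0,"tz": 0.4,"ax": 0,"ay": 0,"az": 0,"hand": 45},
    {"tx": 0,"ty": 0,"tz": 0.6,"ax": 0,"ay": 0,"az": 0,"hand": 45},
    {"tx": 0,"ty": 0,"tz": 0.8,"ax": 0,"ay": 0,"az": 0,"hand": 45},
    {"tx": 0,"ty": 0,"tz": 0.8,"ax": 0,"ay": 0,"az": 0,"hand": 45},
    {"tx": 0,"ty": 0,"tz": 0.8,"ax": 0,"ay": 0,"az": 0,"hand": 45},
    {"tx": 0,"ty": 0,"tz": 0.8,"ax": 0,"ay": 0,"az": 0,"hand": 45},
    {"tx": 0,"ty": 0,"tz": 0.8,"ax": 0,"ay": 0,"az": 0,"hand": 45},
    {"tx": 0,"ty": 0,"tz": 0,"ax": 0,"ay": 0,"az": 0,"hand": 45},
  ],
)

```text
time_s: 12.28
eef_pos: [0.5622, -0.2037, 0.1996]
ee_rot: [[0.007, 0.991, 0.132], [-0.001, 0.132, -0.991], [-1.0, 0.007, 0.002]]
ft_force: [1.0, -0.7, 0.1]
grip_width: 0.045
```

```bash
python3 look.py 10; python3 - <<'E'
from h import *
w=load("wrist10");c=load("scene10");im=np.zeros((480,800,3),np.uint8)
im[:360,:480]=cv2.resize(w["frame"],(480,360));im[:320,480:]=cv2.resize(c["frame"][160:260,245:345],(320,320),interpolation=cv2.INTER_CUBIC);cv2.imwrite("pics/f10.png",im)
E
```

```text
12.3833 [ 0.5613 -0.2031  0.1966] [-0.46 -0.19 -0.58]
```

View pics/f10.png

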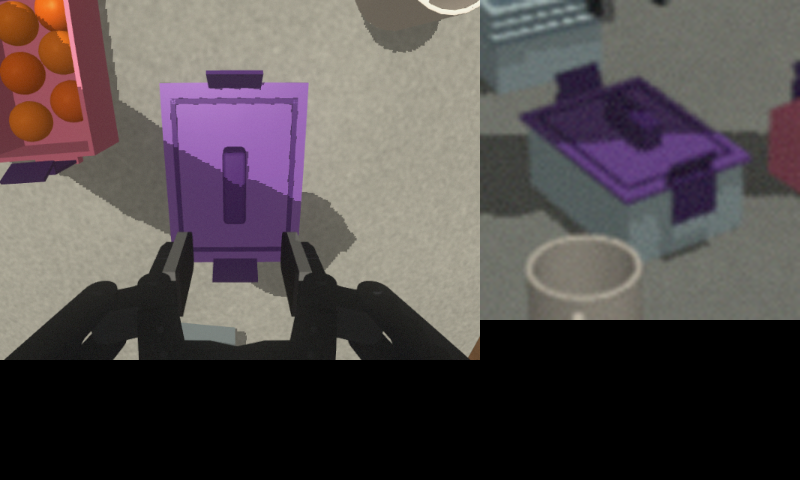

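The lid is released and looks level, with both clips (235,78) and (235,270) lying over the plate's ends. I clear the arm from the top view for a final measurement.

Request:
step_arm(
  commands=[
    {"tx": -0.3,"ty": 0.4,"tz": 0.4,"ax": 0,"ay": 0,"az": 0,"hand": 45},
    {"tx": -0.6,"ty": 0.8,"tz": 0.4,"ax": 0,"ay": 0,"az": 0,"hand": 45},
    {"tx": -0.6,"ty": 0.8,"tz": 0.4,"ax": 0,"ay": 0,"az": 0,"hand": 45},
    {"tx": -0.6,"ty": 0.8,"tz": 0.4,"ax": 0,"ay": 0,"az": 0,"hand": 45},
    {"tx": -0.6,"ty": 0.8,"tz": 0.2,"ax": 0,"ay": 0,"az": 0,"hand": 45},
    {"tx": -0.6,"ty": 0.8,"tz": 0,"ax": 0,"ay": 0,"az": 0,"hand": 45},
    {"tx": -0.6,"ty": 0.8,"tz": 0,"ax": 0,"ay": 0,"az": 0,"hand": 45},
    {"tx": -0.6,"ty": 0.8,"tz": 0,"ax": 0,"ay": 0,"az": 0,"hand": 45},
    {"tx": -0.3,"ty": 0.8,"tz": 0,"ax": 0,"ay": 0,"az": 0,"hand": 45},
    {"tx": 0,"ty": 0.8,"tz": 0,"ax": 0,"ay": 0,"az": 0,"hand": 45},
    {"tx": 0,"ty": 0.8,"tz": 0,"ax": 0,"ay": 0,"az": 0,"hand": 45},
    {"tx": 0,"ty": 0.8,"tz": 0,"ax": 0,"ay": 0,"az": 0,"hand": 45},
    {"tx": 0,"ty": 0.4,"tz": 0,"ax": 0,"ay": 0,"az": 0,"hand": 45},
    {"tx": 0,"ty": 0,"tz": 0,"ax": 0,"ay": 0,"az": 0,"hand": 45},
  ],
)

```text
time_s: 13.55
eef_pos: [0.4645, -0.0095, 0.2312]
ee_rot: [[0.002, 0.991, 0.135], [0.001, 0.135, -0.991], [-1.0, 0.002, -0.0]]
ft_force: [0.4, 0.7, -0.2]
grip_width: 0.045
```

```bash
python3 - <<'E'
from h import *
t=shot("top","11");s=shot("scene","11");t0=load("top0")
im=np.zeros((400,800,3),np.uint8);im[:360,:400]=cv2.resize(t["frame"][200:280,335:424],(400,360),interpolation=cv2.INTER_CUBIC);im[:400,400:]=cv2.resize(s["frame"][160:260,245:345],(400,400),interpolation=cv2.INTER_CUBIC);cv2.imwrite("pics/f11.png",im)
O=np.array([.559,-.209,.06]);B=np.c_[EX,EY,N]
for c,n in((t0,"before"),(t,"after")):
    m=mask(c,(345,205,420,270),(120,40,0),(160,255,95));n_,l,st,ce=cv2.connectedComponentsWithStats(m)
    for i in range(1,n_):
        if st[i,4]<20: continue
        pts=np.argwhere(l==i)[:,::-1].astype(float);q=(plane(c,pts,.088)-O)@B
        print(n,"area",st[i,4],"x",q[:,0].min().round(4),q[:,0].max().round(4),"y",q[:,1].min().round(4),q[:,1].max().round(4))
P=(125,80,20),(155,255,255)
qs=quad(mask(s,(250,165,345,240),*P));qt=quad(mask(t,(345,205,420,270),(125,80,96),(155,255,255)))
print(qt.round(1),qs.round(1));X=plane(t,qt,.065);print(((X-O)@B).round(4),((X-O)@B).mean(0))
E
```

```text
before area 71 x -0.0143 0.0242 y -0.0845 -0.0695
before area 64 x -0.0172 0.0212 y 0.0796 0.0935
after area 450 x -0.0563 0.0421 y 0.0433 0.0935
after area 76 x -0.0165 0.0242 y -0.0848 -0.0691
after area 33 x -0.0062 0.0144 y -0.0266 0.0326
[[410.6 253.4]
 [370.9 258.3]
 [351.1 221.6]
 [403.7 215.2]] [[322.6 204.6]
 [311.4 239.6]
 [255.3 194.6]
 [282.4 175.4]]
[[-0.0513 -0.077   0.005 ]
 [-0.0531  0.0393  0.005 ]
 [ 0.0582  0.0845  0.005 ]
 [ 0.0608 -0.0697  0.005 ]] [ 0.00363516 -0.00572821  0.005     ]
```

View pics/f11.png

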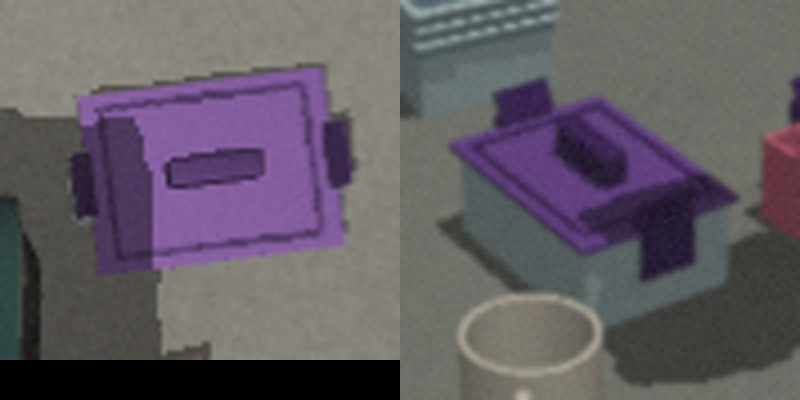

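Top and scene views: the lid is flat on the tub with the clips over both ends. Their outer edges are at y = −0.085 and +0.0935 in the tub frame, as before, so they are at rest and the tub has not moved. I hand in.

```bash
python3 -c "
from plant import manip
print(manip.hand_in())"
```

```text
the job is handed in; nothing more can be done
None
```

I took the purple lid off the rack by its handle, lowered it onto the pale tub of mandarins, and pressed it down. I let go, moved the arm clear and handed in at about 13.7 s. The hand-in gives no verdict.

- **Pressing:** the lid stopped at the expected home height (TCP z 0.091). The push reached 37 N with no further travel.
- **Clips and tub:** the last top and scene views show the lid flat, with both clips over its ends. The clips' outer edges sit within a pixel (about 3 mm) of where they started, so the clips look at rest and the tub unmoved. One pixel is about the size of the 2.5 mm clip limit, so that check is coarse.
- **Centring:** the handle is within about 2 mm of the midpoint between the clips.
- **Bystanders:** the arm stayed clear of the mug, soap and spare tubs; I did not re-measure their positions at the end.

Two checks disagreed:
- **First tub position:** my fit from the rim corners was about 4.5 mm off from where the clips showed the tub to be. I used the clips.
- **Final lid outline:** the fit from the top view was spoiled by shadow. I relied on the handle, the clips and the seating height instead.

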